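# Make up two cheese orders from the stock on the draining table

### The arm

A 7-joint arm with a two-finger parallel gripper is mounted at the origin on the work surface. World frame = base frame: x ahead of the robot, y to its left, z up, the work surface at z = 0. Lengths are in m, angles in rad, forces in N, time in s.
With the tool pointing down it reaches from about 0.4 to 0.85 m from the base axis. Payload 4.5 kg.
Tool frame: the origin (TCP) lies at the very end of the fingers, on their centre line; the grasp point (between the pads) lies 19 mm behind it; z points along the fingers, y is the line along which they close (so a half turn about z gives the same grasp; the last joint's range is limited). The gripper opens to 88 mm and grips with 3 to 60 N. Pads are 18 mm wide; open, the fingers measure 123 mm over their backs; the gripper's body (75 mm by 187 mm) begins 45 mm behind the grasp point.
Start: joints at [1.16, 0.689, -0.195, 1.565, 0.157, 0.902, -0.215], TCP at [0.269, -0.564, 0.239] pointing down, gripper open.
Joint ranges: [-3.01, 3.01], [-0.46, 2.08], [-1.47, 1.51], [0.13, 2.56], [-1, 4.14], [0.04, 2.09], [-2.66, 2.66]. Speed limits (rad/s): [2.57, 2.57, 3.14, 3.14, 3.14, 3.14, 3.14].

### API

Orientations are given as a unit quaternion [x, y, z, w].
In Python, from plant import r gives the robot as it stands. The module is installed in compiled form; this text tells all that it offers.
- The arm moves only by the tool step_arm, never from a script. Its argument "increments" is a list of rows, each a list of 2 entries, a list of its own where there are three numbers: the shift along the world's x, y, z in cm, then the turn, a rotation vector about the world's x, y, z in degrees. A call has exactly 10 rows; each row shifts and turns the commanded pose from where the row before left it; what a row does not reach is not made up. A row lasts 1/10 s, in which the tool goes at most 50 mm and 8.59 degrees, less where a joint would pass 70% of its speed; a pose out of reach is approached as far as the arm can. A call is refused whole if a number of a shift passes 5 or a number of a turn 8.59, either way. A call with a gripper value outside its range is refused whole. "fingers" is the opening, from 0 (shut) to 1 (fully open), set as the call begins (left out, the last holds). The fingers move at their own pace and stop on an object; "grip_force" is the grip in N (left out, the last holds). Time passes only in rows, so rows that do not move let the fingers close, or fill a call up. It gives the time, the measured TCP pose, the force, the opening and the grip force at its end, in the units of the state.
- r.get_state(): the state, without advancing time (a new reading comes with each control period).
- r.snapshot(name): name is "side" or "top"; returns (picture, depth): 400x640x3 uint8, red, green, blue; 400x640 float32, m along the optical axis (not along the pixel's ray), 0 where there is no reading.
- r.calibration(name): a dict with "fov_y" (degrees; the focal length in pixels is half the picture's height over the tangent of half this angle, whatever the lens; pixels are square), "cx", "cy" (the principal point, pixels), "R" (3x3) and "t" (3): a world point X has camera coordinates R X + t. Camera axes: x right, y down, z forward; pixel columns grow to the right and rows downward; lengths in m; the calibration is good to about 2 mm. A picture is of the moment at which its call begins. calibration takes no time and is no camera call.
- r.finish_job(): hands the job in; it is judged then, once.
The state is a dict: "clock": time; "q": joint angles; "qd": joint speeds; "joint_torque": joint torques, N m; "tool_pos": TCP position; "eef_rot": TCP orientation; "contact_force": force on the tool from outside, world axes, zero at the start; "moment": the same for the moment, N m; "opening": opening from 0.0 (shut) to 1.0 (fully open); "finger_force": force on a finger pad.
Only numpy, scipy, OpenCV 4.12 (cv2) and the standard library are available. Lean on these libraries where they do the work, as an engineer would, in place of code of your own. Each camera call takes 0.05 s, during which the arm holds its last target. There are 200 camera calls.

### The job

Make up the two orders in the wooden trays, one cheese to a compartment, each standing upright near the middle of its compartment. In the three-compartment tray put the brick cheese in the middle, and the tall cheese and one low round cheese at its two ends, either way round; in the two-compartment tray put the pyramid cheese and the other low round cheese, either way round. Set the cheeses down gently without dropping them, and leave the small empty mould and the jar beside the stock where they are.

Things in the scene. Friction and masses are not known exactly. Their poses are not given: they have to be found in the camera images.
- round_a: First low round cream-coloured cheese, an upright cylinder 56 mm in diameter and 42 mm high, about 110 g, firm; its edges are rounded by 4 mm. Origin: centre of the underside, z up. The two low round cheeses are identical and interchangeable. Starts upright on the table.
- round_b: Second low round cream-coloured cheese, an upright cylinder 56 mm in diameter and 42 mm high, about 110 g, firm; its edges are rounded by 4 mm. Origin: centre of the underside, z up. The two low round cheeses are identical and interchangeable. Starts upright on the table.
- tall: Tall slim cream-coloured cheese, an upright cylinder 42 mm in diameter and 80 mm high, about 120 g, firm. Origin: centre of the underside, z up. Starts upright on the table.
- brick: Brick-shaped cream-coloured cheese, 60 mm along its x, 40 mm along its y, 42 mm high, about 110 g, firm. Origin: centre of the underside, z up. Starts flat on the table.
- pyramid: Cream-coloured cheese shaped as a truncated square pyramid, 56 x 56 mm at the bottom, 42 x 42 mm at the flat top, 50 mm high, sides parallel to its x and y axes and leaning in by 8 degrees, about 120 g, firm. Origin: centre of the underside, z up. Starts upright on the table.
- tray3: Low wooden tray with three compartments in a row, 88 mm along its x, 248 mm along its y. Fixed. Origin: centre of the underside, z up; compartments in a row along its own y. Bottom 5 mm thick (cheeses stand at z = 5 mm in its frame); walls and dividers reach 16 mm above the table. Each compartment is 76 x 76 mm inside, centres at x = 0, y = -80, 0 and +80 mm (middle one at 0).
- tray2: Low wooden tray with two compartments, 88 mm along its x, 168 mm along its y. Fixed. Origin: centre of the underside, z up; compartments in a row along its own y. Bottom 5 mm thick (cheeses stand at z = 5 mm in its frame); walls and dividers reach 16 mm above the table. Each compartment is 76 x 76 mm inside, centres at x = 0, y = -40 and +40 mm.
- jar: Small glass jar with a steel lid, 44 mm in diameter, 62 mm high, loose, at the right side. Origin: centre of the underside. To be left alone.
- cup_mould: Small empty white perforated cheese mould (open cup), 68 mm in diameter, 60 mm high, loose, at the left side. Origin: centre of the underside. To be left alone.
Mind the look-alikes: they are no part of the job. What is shaped like the round_b but orange is not meant.

How it is judged:
By the outcome, as a careful person would: the job done as asked, in the order asked, and still so for the second after the job is handed in, with the robot touching nothing.
It also fails if it takes over 136 s, if anything falls off the work surface, if the arm or the gripper's body presses on something with over 40 N, if the wrist force passes 120 N, or if a joint passes its speed limit or range.

## Working session

There is one attempt and no reset: what is moved stays moved. The work goes in short steps, Python scripts to look and compute and a tool call to move; the robot and the scene stay as the last step left them, time stands still between calls to the robot, and variables do not carry over. Pictures are saved under pics/ and viewed, at most 14 in all, crops included, and the job is handed in when it is done.

Besides the shell and the picture viewer there is one more tool, called after "Emit:" by a JSON object that holds its "name" and its "arguments", one argument or row to a line. step_arm: Moves the arm, as the interface text tells. Its arguments: {"type":"object","properties":{"increments":{"type":"array","items":{"type":"array"}},"fingers":{"type":"number"},"grip_force":{"type":"number"}},"required":["increments"]}

```bash
mkdir -p pics
python3 - <<'E'
from plant import r
import cv2,numpy as np
for n in("top","side"):
    p,d=r.snapshot(n); cv2.imwrite(f"pics/{n}0.png",p[:,:,::-1]); np.savez(f"{n}0.npz",p=p,d=d)
    c=r.calibration(n); print(n,c, (d>0).mean())
s=r.get_state(); print({k:np.round(v,3) for k,v in s.items()})
E
```

```text
top {'fov_y': 51.7562004490381, 'cx': 319.5246612121959, 'cy': 202.20159150033174, 'R': array([[ 0.01788577, -0.99981027,  0.00771571],
       [-0.98414385, -0.01896647, -0.17635519],
       [ 0.17646807, -0.00443912, -0.98429636]]), 't': array([-0.00349614,  0.45772284,  0.94100185])} 0.99595703125
side {'fov_y': 50.01253025955474, 'cx': 325.9307984107571, 'cy': 198.02957658661103, 'R': array([[-0.9989595 , -0.04349576, -0.01371295],
       [-0.01012892,  0.5047693 , -0.86319485],
       [ 0.04446719, -0.8621578 , -0.50468465]]), 't': array([0.46456262, 0.04448653, 1.11307316])} 0.99587109375
{'clock': np.float64(0.1), 'q': array([ 1.16 ,  0.69 , -0.194,  1.566,  0.157,  0.902, -0.215]), 'qd': array([-0.001, -0.002, -0.001, -0.003, -0.   , -0.001, -0.002]), 'joint_torque': array([-4.0000e-03, -5.2850e+01, -1.2720e+00, -1.5384e+01, -5.3000e-02,
        2.0000e-03,  0.0000e+00]), 'tool_pos': array([ 0.269, -0.564,  0.238]), 'eef_rot': array([ 0.975,  0.221, -0.   , -0.001]), 'contact_force': array([-0.857, -1.044,  0.563]), 'moment': array([-0.026, -0.036, -0.012]), 'finger_force': np.float64(0.0), 'opening': np.float64(1.002)}
```

View pics/top0.png

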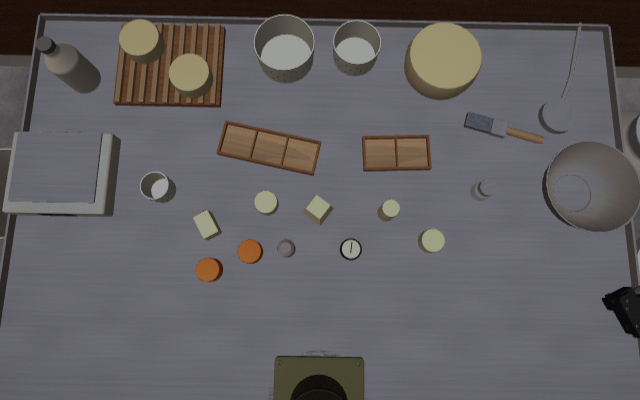

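View pics/side0.png

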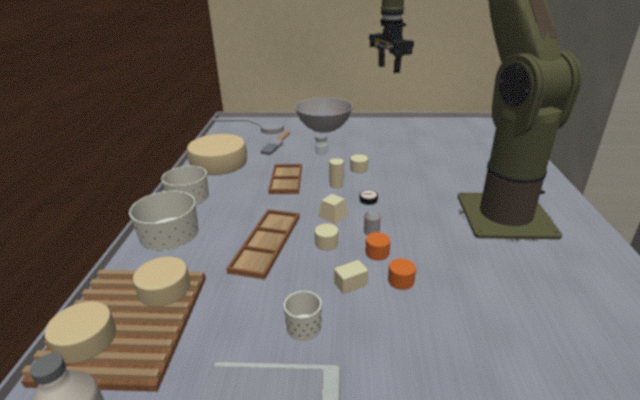

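The top view shows cream candidates: low rounds at (265,202) and (433,240), brick at (206,225), pyramid at (318,209) and tall at (390,209). The orange look-alikes are at (249,251) and (208,270). The larger yellow wheels at the back and the timer at (351,249) don't fit any description. Trays are at (269,148) and (396,153). I'll measure these and confirm them in a crop.

```bash
cat > h.py <<'E'
from plant import r
import cv2,numpy as np
def cloud(n,p,d):
    c=r.calibration(n); f=200/np.tan(np.radians(c["fov_y"]/2))
    v,u=np.mgrid[:400,:640]; X=np.stack([(u-c["cx"])/f*d,(v-c["cy"])/f*d,d],-1)
    return (X-c["t"])@c["R"]
def get(n,save=None):
    p,d=r.snapshot(n)
    if save: cv2.imwrite(save,p[:,:,::-1])
    return p,d,cloud(n,p,d)
def proj(n,P):
    c=r.calibration(n); f=200/np.tan(np.radians(c["fov_y"]/2))
    q=np.atleast_2d(P)@c["R"].T+c["t"]; return q[:,:2]/q[:,2:]*f+[c["cx"],c["cy"]]
def topfaces(W,p,zmin=.025,roi=(0.35,0.75,-.35,.35)):
    "cream blobs standing above zmin: top face centre, rect, z"
    hsv=cv2.cvtColor(p,cv2.COLOR_RGB2HSV)
    m=((hsv[...,0]>20)&(hsv[...,0]<40)&(hsv[...,1]>35)&(W[...,2]>zmin)&(W[...,0]<roi[1])&(W[...,0]>roi[0])).astype(np.uint8)
    n,l,st,ce=cv2.connectedComponentsWithStats(m)
    out=[]
    for i in range(1,n):
        if st[i,4]<60: continue
        P=W[l==i]; z=np.percentile(P[:,2],90); T=P[P[:,2]>z-.006]
        rc=cv2.minAreaRect((T[:,:2]*1000).astype(np.float32))
        out.append((ce[i].round(),len(T),round(z,4),np.round(rc[0],1),np.round(rc[1],1),round(rc[2],1),np.round(T[:,:2].mean(0)*1000,1)))
    return out
E
python3 - <<'E'
from h import *
for n in("top","side"):
    a=np.load(n+"0.npz"); p,d=a["p"],a["d"]; W=cloud(n,p,d)
    print(n)
    for o in topfaces(W,p): print(*o)
    hsv=cv2.cvtColor(p,cv2.COLOR_RGB2HSV)
    tab=W[(W[...,0]>.4)&(W[...,0]<.5)&(abs(W[...,1])<.05)]; print("table z",np.median(tab[:,2]))
    # trays
    m=((hsv[...,0]<20)&(hsv[...,1]>90)&(W[...,2]<.03)&(W[...,2]>.002)&(W[...,0]<.85)&(W[...,0]>.55)&(W[...,1]<.32)&(W[...,1]>-.35)).astype(np.uint8)
    m=cv2.morphologyEx(m,cv2.MORPH_CLOSE,np.ones((5,5)))
    k,l,st,ce=cv2.connectedComponentsWithStats(m)
    for i in range(1,k):
        if st[i,4]<300: continue
        P=W[l==i]; T=P[P[:,2]>.011] if n=="top" else P
        for Q in(P,T):
            rc=cv2.minAreaRect((Q[:,:2]*1000).astype(np.float32)); print("tray",ce[i].round(),np.round(rc[0],1),np.round(rc[1],1),round(rc[2],1),np.percentile(Q[:,2],[5,50,95]).round(4))
    if n=="top":
        cv2.imwrite("pics/crop.png",cv2.resize(p[110:290,170:470,::-1],None,fx=2.6,fy=2.6,interpolation=cv2.INTER_CUBIC))
E
```

```text
top
[187.  84.] 322 0.0764 [734.3 330. ] [31.1 84.7] 0.3 [737.  330.1]
[446.  86.] 88 0.0735 [ 744.3 -299.5] [11.  67.3] 0.0 [ 745.7 -299.1]
[266. 201.] 375 0.0451 [456.9 134.7] [51.5 52.7] 1.0 [457.2 133.2]
[318. 207.] 314 0.0533 [444.4   9.2] [42.6 41.8] 54.0 [444.4   9.2]
[391. 208.] 237 0.0833 [ 440.6 -157.1] [37.5 39. ] 1.1 [ 440.6 -157.1]
[206. 222.] 300 0.0449 [400.4 272.5] [58.8 38.3] 30.3 [405.1 272.2]
[433. 239.] 392 0.0455 [ 375.  -261.9] [47.2 54. ] 0.7 [ 373.5 -261.7]
table z 0.0023340641935640943
tray [213.  80.] [553.  189.2] [637.6 105.8] 24.4 [0.01  0.019 0.031]
tray [213.  80.] [552.9 189.2] [637.6 105.5] 24.4 [0.0139 0.0197 0.031 ]
tray [267. 147.] [475.3 135.8] [256.4 379.4] 89.5 [0.0034 0.0069 0.0182]
tray [267. 147.] [475.3 135.8] [256.4 379.4] 89.5 [0.0122 0.0165 0.0198]
tray [397. 152.] [501.4 -89.4] [173.6 444. ] 44.2 [0.0037 0.0071 0.0184]
tray [397. 152.] [501.4 -89.4] [173.6 444. ] 44.2 [0.0124 0.0169 0.02  ]
side
[324.  28.] 285 0.3215 [ 386.6 -415.5] [ 395.2 2717.8] 7.1 [  549.8 -1642.4]
[242. 152.] 14 0.0655 [ 745.1 -281.8] [ 9.5 38.7] 0.2 [ 746.1 -285. ]
[359. 160.] 114 0.0415 [ 376.1 -256.8] [51.4 49.7] 87.9 [ 375.2 -254.8]
[336. 169.] 83 0.0786 [ 441.9 -152.2] [34.5 39.9] 0.7 [ 441.9 -149.9]
[333. 203.] 169 0.0495 [444.5 471.6] [ 53.7 971.9] 0.3 [446.8  20.5]
[326. 232.] 265 0.0416 [432.3 532.9] [ 51.1 849.5] 3.8 [458.1 149.4]
[175. 282.] 257 0.0724 [597.4 634.5] [ 47.6 740.2] 25.8 [734.1 350.1]
[350. 272.] 394 0.0417 [392.3 603.7] [ 65.  705.9] 1.6 [402.6 283.7]
table z 0.013240582633423115
tray [285. 179.] [532.9 348.2] [  91.8 1237.5] 6.7 [0.0017 0.0049 0.015 ]
tray [285. 179.] [532.9 348.2] [  91.8 1237.5] 6.7 [0.0017 0.0049 0.015 ]
tray [262. 245.] [557.4 490.1] [146.3 965.9] 8.3 [0.0021 0.0046 0.0152]
tray [262. 245.] [557.4 490.1] [146.3 965.9] 8.3 [0.0021 0.0046 0.0152]
```

View pics/crop.png

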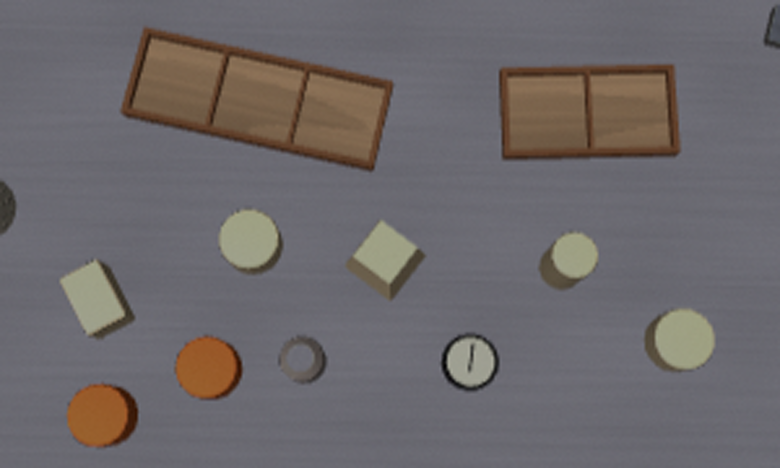

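The crop confirms the five cream cheeses. The two cream rounds at (265,202) and (433,240) are the ones meant, not the orange ones. Next I'll refine by casting rays from the contours.

```bash
cat >> h.py <<'E'
def ray(n,uv,z):
    c=r.calibration(n); f=200/np.tan(np.radians(c["fov_y"]/2))
    uv=np.atleast_2d(uv).astype(float); D=np.c_[(uv-[c["cx"],c["cy"]])/f,np.ones(len(uv))]@c["R"]; C=-c["R"].T@c["t"]
    return (C+D*((z-C[2])/D[:,2])[:,None])[:,:2]*1000
def tops(n,p,d,W,seeds):
    "seeds name:(x,y,zlo,ztop) m; face pixels near height, cast on ztop"
    hsv=cv2.cvtColor(p,cv2.COLOR_RGB2HSV); res={}
    for k,(x,y,h) in seeds.items():
        off=np.median(W[(abs(W[...,0]-x)<.045)&(abs(W[...,1]-y)<.045)&(d>0)&(W[...,2]>h-.008)&(W[...,2]<h+.015)][:,2])
        m=(abs(W[...,2]-off)<.005)&(hsv[...,1]>30)&(abs(W[...,0]-x)<.045)&(abs(W[...,1]-y)<.045)&(d>0)
        v,u=np.nonzero(m); R=ray(n,np.c_[u,v],h); rc=cv2.minAreaRect(R.astype(np.float32))
        res[k]=np.r_[R.mean(0),rc[0],rc[1],rc[2],off*1000,len(R)].round(1); print(n,k,res[k])
    return res
E
python3 - <<'E'
from h import *
S=dict(ra=(.457,.134,.042),rb=(.374,-.262,.042),tall=(.4406,-.157,.08),brick=(.405,.272,.042),pyr=(.4444,.0092,.05))
for n in("top","side"):
    a=np.load(n+"0.npz"); p,d=a["p"],a["d"]; W=cloud(n,p,d); hsv=cv2.cvtColor(p,cv2.COLOR_RGB2HSV)
    tops(n,p,d,W,S)
    for k,(x0,x1,y0,y1) in dict(t3=(.5,.68,-.02,.27),t2=(.5,.68,-.29,-.09)).items():
        b=((hsv[...,0]<20)&(hsv[...,1]>80)&(W[...,2]<.03)&(d>0)&(W[...,0]>x0)&(W[...,0]<x1)&(W[...,1]>y0)&(W[...,1]<y1)).astype(np.uint8)
        for nm,m in (("all",b>0),("rim",(b>0)&(W[...,2]>.012))):
            v,u=np.nonzero(m); R=ray(n,np.c_[u,v],.016); rc=cv2.minAreaRect(R.astype(np.float32)); print(n,k,nm,len(R),np.round(rc[0],1),np.round(rc[1],1),round(rc[2],2))
        # compartment floors: light wood
        f=((hsv[...,2]>np.median(hsv[...,2][b>0])-12)&(b>0)).astype(np.uint8); f=cv2.erode(f,np.ones((2,2)))
        q,l,st,ce=cv2.connectedComponentsWithStats(f)
        for i in range(1,q):
            if st[i,4]>150: print("  floor",ce[i].round(1),st[i,4],ray(n,ce[i],.005).round(1))
E
```

```text
top ra [456.1 133.6 455.6 133.4  53.1  54.7   1.1  42.8 410. ]
top rb [ 372.1 -261.6  372.1 -260.8   53.5   54.4   44.5   43.1  431. ]
top tall [ 440.2 -157.1  439.3 -157.    39.3   39.1    1.1   81.   249. ]
top brick [400.4 271.8 400.1 271.9  60.1  39.2  29.8  42.6 412. ]
top pyr [444.3   9.3 443.8   9.4  43.3  43.2  53.8  51.1 327. ]
top t3 all 3411 [599.5 135. ] [248.4  89.5] 78.27
top t3 rim 820 [599.4 135. ] [248.4  89.3] 78.27
  floor [238.6 141.3] 715 [[616.9 212.7]]
  floor [269.7 147.8] 719 [[601.3 133.3]]
  floor [300.5 155.1] 746 [[583.8  54.9]]
top t2 all 2336 [ 592.4 -184.2] [ 89.5 169.3] 2.48
top t2 rim 589 [ 592.5 -184.6] [ 89.4 168.5] 2.45
  floor [380.3 153.1] 738 [[ 593.2 -146.3]]
  floor [412.  152.9] 749 [[ 595.2 -226.7]]
side ra [458.8 143.3 458.3 142.8  51.1  56.5   1.3  40.2 275. ]
side rb [ 375.3 -249.4  374.4 -248.5   50.9   59.1    7.8   39.8  121. ]
side tall [ 442.  -144.   441.7 -142.2   34.4   45.8    0.8   77.5   86. ]
side brick [403.  281.3 403.3 281.1  61.4  44.2  28.9  40.2 419. ]
side pyr [447.5  18.7 447.2  18.5  50.3  47.7  56.5  48.1 181. ]
side t3 all 2512 [599.6 145.7] [257.3  90.5] 78.13
side t3 rim 576 [600.2 141.6] [249.5  87.7] 78.13
  floor [278.2 222.2] 336 [[584.1  54. ]]
  floor [266.6 240.4] 410 [[600.9 132.7]]
  floor [253.4 261.5] 524 [[617.4 212.7]]
side t2 all 790 [ 592.5 -166.4] [ 85.  179.2] 2.15
side t2 rim 176 [ 593.1 -174.5] [ 84.4 162.9] 2.15
  floor [287.6 171.8] 161 [[ 594.3 -229.2]]
  floor [285.2 184.2] 209 [[ 591.7 -148.6]]
```

Emit:
{"name": "step_arm", "arguments": {
  "increments": [
    [[1.8,4,-0.3],[0,0,0.4]],
    [[1.8,4,-0.3],[0,0,0.4]],
    [[1.8,4,-0.3],[0,0,0.4]],
    [[1.8,4,-0.3],[0,0,0.4]],
    [[1.8,4,-0.3],[0,0,0.4]],
    [[1.8,4,-0.3],[0,0,0.4]],
    [[1.8,4,-0.3],[0,0,0.4]],
    [[1.8,4,-0.3],[0,0,0.4]],
    [[1.8,4,-0.3],[0,0,0.4]],
    [[1.8,4,-0.3],[0,0,0.4]]
  ],
  "fingers": 1,
  "grip_force": 15
}}

```text
clock: 1.1
tool_pos: [0.4493, -0.1625, 0.2085]
eef_rot: [0.967, 0.255, -0.0, -0.0]
contact_force: [0.0, -0.4, -0.1]
opening: 1.0
finger_force: 0.0
```

Emit:
{"name": "step_arm", "arguments": {
  "increments": [
    [[0,4.4,0],[0,0,0]],
    [[0,4.4,0],[0,0,0]],
    [[-0.4,4.4,0],[0,0,0]],
    [[-0.6,4.4,0],[0,0,0]],
    [[-0.6,4.4,0],[0,0,0]],
    [[-0.6,4.4,-0.5],[0,0,0]],
    [[-0.7,4.4,-1],[0,0,0]],
    [[-0.7,4.4,-1.5],[0,0,0]],
    [[-0.7,4.4,-2],[0,0,0]],
    [[-0.7,3.9,-2],[0,0,0.3]]
  ]
}}

```text
clock: 2.1
tool_pos: [0.3984, 0.2733, 0.138]
eef_rot: [0.966, 0.258, 0.0, -0.0]
contact_force: [1.2, 0.3, 0.6]
opening: 0.998
finger_force: 0.0
```

Run:
```python
from h import *
get("top","pics/t1.png")
p,d,W=get("side","pics/s1.png")
s=r.get_state(); print(s["tool_pos"].round(4),s["eef_rot"].round(3),s["q"].round(2),proj("top",s["tool_pos"]),proj("side",s["tool_pos"]))
```

```text
[0.3961 0.2775 0.1365] [ 0.965  0.262 -0.001 -0.002] [-0.69  0.68 -0.03  2.08  0.04  0.38 -1.78] [[191.04608988 220.38370144]] [[354.58629273 230.69585605]]
```

View pics/s1.png

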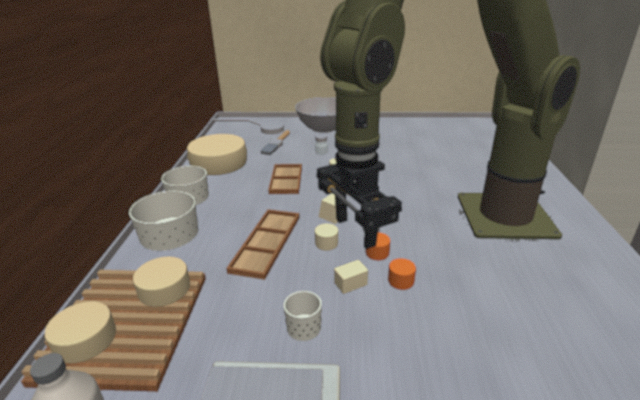

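The side view shows the gripper hovering at (355,232), which matches the projected TCP. The brick is at (350,276), below and beyond it. I'll descend.

Emit:
{"name": "step_arm", "arguments": {
  "increments": [
    [[0.3,-0.5,0],[0,0,0]],
    [[0,0,-2],[0,0,-0.4]],
    [[0,0,-2],[0,0,0]],
    [[0,0,-2],[0,0,0]],
    [[0,0,-2],[0,0,0]],
    [[0,0,-2],[0,0,0]],
    [[0,0,-1],[0,0,0]],
    [[0,0,-0.5],[0,0,0]],
    [[0,0,0],[0,0,0]],
    [[0,0,0],[0,0,0]]
  ]
}}

```text
clock: 3.2
tool_pos: [0.4025, 0.2656, 0.0244]
eef_rot: [0.967, 0.253, 0.0, -0.0]
contact_force: [-0.0, -0.2, 0.1]
opening: 1.003
finger_force: 0.0
```

Emit:
{"name": "step_arm", "arguments": {
  "increments": [
    [[-0.2,0.6,-0.3],[0,0,0.4]],
    [[0,0,-0.4],[0,0,0]],
    [[0,0,0],[0,0,0]],
    [[0,0,0],[0,0,0]],
    [[0,0,0],[0,0,0]],
    [[0,0,0],[0,0,0]],
    [[0,0,0],[0,0,0]],
    [[0,0,0],[0,0,0]],
    [[0,0,0],[0,0,0]],
    [[0,0,0],[0,0,0]]
  ],
  "fingers": 0
}}

```text
clock: 4.2
tool_pos: [0.4, 0.2718, 0.0168]
eef_rot: [0.966, 0.257, 0.0, 0.0]
contact_force: [0.6, -0.2, 0.5]
opening: 0.45
finger_force: 15.0
```

Emit:
{"name": "step_arm", "arguments": {
  "increments": [
    [[0,0,1],[0,0,0]],
    [[0,0,2],[0,0,0]],
    [[0,0,3],[0,0,0]],
    [[0,0,3],[0,0,0]],
    [[1,-0.7,0],[0,0,3.5]],
    [[2,-1.3,0],[0,0,5]],
    [[2,-1.4,0],[0,0,5]],
    [[2,-1.4,0],[0,0,5]],
    [[2,-1.4,0],[0,0,5]],
    [[2,-1.4,0],[0,0,5]]
  ]
}}

```text
clock: 5.2
tool_pos: [0.5105, 0.1948, 0.1073]
eef_rot: [0.873, 0.489, -0.0, 0.0]
contact_force: [-0.4, 0.0, -2.1]
opening: 0.451
finger_force: 15.0
```

Emit:
{"name": "step_arm", "arguments": {
  "increments": [
    [[2,-1.4,0],[0,0,5]],
    [[2,-1.4,0],[0,0,5]],
    [[2,-1.3,0],[0,0,5]],
    [[2,-1.3,0],[0,0,5]],
    [[1,-0.7,0],[0,0,0]],
    [[0,0,0],[0,0,0]],
    [[0,0,-1],[0,0,0]],
    [[0,0,-1],[0,0,0]],
    [[0,0,0],[0,0,0]],
    [[0,0,0],[0,0,0]]
  ]
}}

```text
clock: 6.2
tool_pos: [0.5989, 0.1355, 0.0861]
eef_rot: [0.775, 0.632, -0.001, -0.0]
contact_force: [-0.3, -0.6, 0.1]
opening: 0.452
finger_force: 15.0
```

Emit:
{"name": "step_arm", "arguments": {
  "increments": [
    [[0.1,-0.1,-1],[0,0,0]],
    [[0,0,-1],[0,0,0]],
    [[0,0,-1],[0,0,0]],
    [[0,0,-1],[0,0,0]],
    [[0,0,-1],[0,0,0]],
    [[0,0,-0.6],[0,0,0]],
    [[0,0,-0.4],[0,0,0]],
    [[0,0,-0.2],[0,0,0]],
    [[0,0,-0.1],[0,0,0]],
    [[0,0,0],[0,0,0]]
  ]
}}

```text
clock: 7.2
tool_pos: [0.6011, 0.1339, 0.0239]
eef_rot: [0.776, 0.631, 0.0, 0.0]
contact_force: [-0.0, -0.1, -1.2]
opening: 0.453
finger_force: 15.0
```

Emit:
{"name": "step_arm", "arguments": {
  "increments": [
    [[0,0,-0.1],[0,0,0]],
    [[0,0,0],[0,0,0]],
    [[0,0,-0.1],[0,0,0]],
    [[0,0,0],[0,0,0]],
    [[0,0,0],[0,0,0]],
    [[0,0,0],[0,0,0]],
    [[0,0,0],[0,0,0]],
    [[0,0,0],[0,0,0]],
    [[0,0,0],[0,0,0]],
    [[0,0,0],[0,0,0]]
  ]
}}

```text
clock: 8.2
tool_pos: [0.6012, 0.1338, 0.0219]
eef_rot: [0.776, 0.631, 0.0, 0.0]
contact_force: [0.3, 0.6, 1.8]
opening: 0.455
finger_force: 15.0
```

Emit:
{"name": "step_arm", "arguments": {
  "increments": [
    [[0,0,0],[0,0,0]],
    [[0,0,0],[0,0,0]],
    [[0,0,0],[0,0,0]],
    [[0,0,0],[0,0,0]],
    [[0,0,0],[0,0,0]],
    [[0,0,0],[0,0,0]],
    [[0,0,1],[0,0,0]],
    [[0,0,3],[0,0,0]],
    [[0,0,4],[0,0,0]],
    [[0,0,4],[0,0,0]]
  ],
  "fingers": 0.75
}}

```text
clock: 9.2
tool_pos: [0.6006, 0.1338, 0.1435]
eef_rot: [0.775, 0.631, -0.0, -0.0]
contact_force: [-0.1, -0.7, -0.5]
opening: 0.748
finger_force: 0.0
```

Emit:
{"name": "step_arm", "arguments": {
  "increments": [
    [[-1,-1.7,1],[0,0,0]],
    [[-2,-3.7,0],[0,0,0]],
    [[-2,-3.7,0],[0,0,0]],
    [[-2,-3.7,0],[0,0,0]],
    [[-2,-3.7,0],[0,0,0]],
    [[-2,-3.7,0],[0,0,0]],
    [[-2,-3.7,0],[0,0,0]],
    [[-2,-3.7,0],[0,0,0]],
    [[-1,-1.5,0],[0,0,0]],
    [[0,0,0],[0,0,0]]
  ],
  "fingers": 1
}}

```text
clock: 10.2
tool_pos: [0.4389, -0.1604, 0.1522]
eef_rot: [0.777, 0.629, -0.001, 0.0]
contact_force: [0.2, 0.2, -0.3]
opening: 0.995
finger_force: 0.0
```

Emit:
{"name": "step_arm", "arguments": {
  "increments": [
    [[0,0,-1],[0,0,0]],
    [[0,0,-2],[0,0,0]],
    [[0,0,-2],[0,0,0]],
    [[0,0,-2],[0,0,0]],
    [[0,0,-2],[0,0,0]],
    [[0,0,-2],[0,0,0]],
    [[0,0,-0.5],[0,0,0]],
    [[0,0,0],[0,0,0]],
    [[0,0,0],[0,0,0]],
    [[0,0,0],[0,0,0]]
  ]
}}

```text
clock: 11.2
tool_pos: [0.4416, -0.157, 0.0375]
eef_rot: [0.776, 0.631, 0.001, 0.001]
contact_force: [-0.3, -0.2, -0.7]
opening: 0.999
finger_force: 0.0
```

Emit:
{"name": "step_arm", "arguments": {
  "increments": [
    [[-0.1,0,0],[0,0,0]],
    [[0,0,0],[0,0,0]],
    [[0,0,0],[0,0,0]],
    [[0,0,0],[0,0,0]],
    [[0,0,0],[0,0,0]],
    [[0,0,0],[0,0,0]],
    [[0,0,0],[0,0,0]],
    [[0,0,0],[0,0,0]],
    [[0,0,0],[0,0,0]],
    [[0,0,0],[0,0,0]]
  ],
  "fingers": 0
}}

```text
clock: 12.2
tool_pos: [0.4402, -0.1572, 0.0368]
eef_rot: [0.776, 0.631, 0.0, 0.0]
contact_force: [0.8, 0.3, -0.4]
opening: 0.47
finger_force: 14.9
```

Emit:
{"name": "step_arm", "arguments": {
  "increments": [
    [[0,0,1],[0,0,0]],
    [[0,0,3],[0,0,0]],
    [[0,0,3],[0,0,0]],
    [[0,0,2],[0,0,0]],
    [[0.7,1.1,0],[0,0,0]],
    [[1.5,2.2,0],[0,0,0]],
    [[2,3,0],[0,0,0]],
    [[2,3,0],[0,0,0]],
    [[2,3,0],[0,0,0]],
    [[2,3,0],[0,0,0]]
  ]
}}

```text
clock: 13.2
tool_pos: [0.5418, -0.002, 0.1253]
eef_rot: [0.775, 0.632, -0.001, -0.001]
contact_force: [1.0, -0.5, -0.8]
opening: 0.47
finger_force: 14.9
```

Emit:
{"name": "step_arm", "arguments": {
  "increments": [
    [[2,3,0],[0,0,0]],
    [[1.5,2,0],[0,0,0]],
    [[0.7,1,0],[0,0,0]],
    [[0,0,-1],[0,0,0]],
    [[0,0,-2],[0,0,0]],
    [[0,0,-2],[0,0,0]],
    [[0,0,-1],[0,0,0]],
    [[0,0,0],[0,0,0]],
    [[0,0,0],[0,0,0]],
    [[0,0,0],[0,0,0]]
  ]
}}

```text
clock: 14.2
tool_pos: [0.5844, 0.0556, 0.0675]
eef_rot: [0.776, 0.631, 0.001, 0.0]
contact_force: [-0.0, 0.5, -0.7]
opening: 0.474
finger_force: 14.9
```

Emit:
{"name": "step_arm", "arguments": {
  "increments": [
    [[0,0,-0.8],[0,0,0]],
    [[0,0,-0.8],[0,0,0]],
    [[0,0,-0.5],[0,0,0]],
    [[0,0,-0.2],[0,0,0]],
    [[0,0,-0.1],[0,0,0]],
    [[0,0,0],[0,0,0]],
    [[0,0,-0.1],[0,0,0]],
    [[0,0,0],[0,0,0]],
    [[0,0,-0.1],[0,0,0]],
    [[0,0,0],[0,0,0]]
  ]
}}

```text
clock: 15.2
tool_pos: [0.5844, 0.0559, 0.0416]
eef_rot: [0.776, 0.631, 0.0, 0.0]
contact_force: [-0.7, 0.2, 5.2]
opening: 0.469
finger_force: 15.0
```

Contact (5 N). Releasing.

Emit:
{"name": "step_arm", "arguments": {
  "increments": [
    [[0,0,0],[0,0,0]],
    [[0,0,0],[0,0,0]],
    [[0,0,0],[0,0,0]],
    [[0,0,0],[0,0,0]],
    [[0,0,0],[0,0,0]],
    [[0,0,0],[0,0,0]],
    [[0,0,1],[0,0,0]],
    [[0,0,3],[0,0,0]],
    [[0,0,4],[0,0,0]],
    [[0,0,4],[0,0,0]]
  ],
  "fingers": 0.75
}}

```text
clock: 16.2
tool_pos: [0.5835, 0.0558, 0.1625]
eef_rot: [0.775, 0.631, -0.0, -0.0]
contact_force: [0.1, -1.8, 0.3]
opening: 0.75
finger_force: 0.0
```

Emit:
{"name": "step_arm", "arguments": {
  "increments": [
    [[-1,0.6,0],[0,0,0]],
    [[-3,1.8,0],[0,0,0]],
    [[-3,1.8,0],[0,0,0]],
    [[-3,1.8,0],[0,0,0]],
    [[-2,1.2,0],[0,0,0]],
    [[-0.8,0.6,-1],[0,0,0]],
    [[0,0,-2],[0,0,0]],
    [[0,0,-2],[0,0,0]],
    [[0,0,-1],[0,0,0]],
    [[0,0,0],[0,0,0]]
  ],
  "fingers": 1
}}

```text
clock: 17.2
tool_pos: [0.4549, 0.1336, 0.0998]
eef_rot: [0.775, 0.631, -0.001, -0.0]
contact_force: [-0.4, 0.1, 0.4]
opening: 1.0
finger_force: 0.0
```

Emit:
{"name": "step_arm", "arguments": {
  "increments": [
    [[0,0,-1],[0,0,0]],
    [[0,0,-2],[0,0,0]],
    [[0,0,-2],[0,0,0]],
    [[0,0,-2],[0,0,0]],
    [[0,0,-1],[0,0,0]],
    [[0,0,-0.5],[0,0,0]],
    [[0,0,0],[0,0,0]],
    [[0,0,0],[0,0,0]],
    [[0,0,0],[0,0,0]],
    [[0,0,0],[0,0,0]]
  ]
}}

```text
clock: 18.2
tool_pos: [0.4563, 0.1338, 0.0163]
eef_rot: [0.776, 0.631, 0.001, 0.0]
contact_force: [-0.4, 0.9, 0.5]
opening: 1.001
finger_force: 0.0
```

Emit:
{"name": "step_arm", "arguments": {
  "increments": [
    [[0,0,0],[0,0,0]],
    [[0,0,0],[0,0,0]],
    [[0,0,0],[0,0,0]],
    [[0,0,0],[0,0,0]],
    [[0,0,0],[0,0,0]],
    [[0,0,0],[0,0,0]],
    [[0,0,0],[0,0,0]],
    [[0,0,0],[0,0,0]],
    [[0,0,0],[0,0,0]],
    [[0,0,0],[0,0,0]]
  ],
  "fingers": 0
}}

```text
clock: 19.2
tool_pos: [0.4561, 0.1338, 0.0158]
eef_rot: [0.776, 0.631, 0.0, 0.0]
contact_force: [1.0, -0.8, 0.6]
opening: 0.631
finger_force: 15.0
```

Emit:
{"name": "step_arm", "arguments": {
  "increments": [
    [[0,0,1],[0,0,0]],
    [[0,0,3],[0,0,0]],
    [[0,0,3],[0,0,0]],
    [[0,0,2],[0,0,0]],
    [[1,0.5,0],[0,0,0]],
    [[2,1,0],[0,0,0]],
    [[3,1.4,0],[0,0,0]],
    [[3,1.5,0],[0,0,0]],
    [[3,1.5,0],[0,0,0]],
    [[2,1,0],[0,0,0]]
  ]
}}

```text
clock: 20.2
tool_pos: [0.5973, 0.2035, 0.1064]
eef_rot: [0.776, 0.631, 0.001, -0.0]
contact_force: [-0.4, -0.2, -0.7]
opening: 0.633
finger_force: 15.0
```

Emit:
{"name": "step_arm", "arguments": {
  "increments": [
    [[1.4,0.7,0],[0,0,0]],
    [[0.6,0.3,0],[0,0,0]],
    [[0,0,0],[0,0,0]],
    [[0,0,-1],[0,0,0]],
    [[0,0,-2],[0,0,0]],
    [[0,0,-2],[0,0,0]],
    [[0,0,-1],[0,0,0]],
    [[0,0,0],[0,0,0]],
    [[0,0,0],[0,0,0]],
    [[0,0,0],[0,0,0]]
  ]
}}

```text
clock: 21.2
tool_pos: [0.6165, 0.2131, 0.0467]
eef_rot: [0.776, 0.631, 0.001, 0.0]
contact_force: [-0.1, 0.1, -0.9]
opening: 0.628
finger_force: 15.0
```

Emit:
{"name": "step_arm", "arguments": {
  "increments": [
    [[0,0,-0.8],[0,0,0]],
    [[0,0,-0.8],[0,0,0]],
    [[0,0,-0.5],[0,0,0]],
    [[0,0,-0.2],[0,0,0]],
    [[0,0,-0.1],[0,0,0]],
    [[0,0,0],[0,0,0]],
    [[0,0,-0.1],[0,0,0]],
    [[0,0,0],[0,0,0]],
    [[0,0,-0.1],[0,0,0]],
    [[0,0,0],[0,0,0]]
  ]
}}

```text
clock: 22.2
tool_pos: [0.6161, 0.2129, 0.0208]
eef_rot: [0.776, 0.631, 0.0, 0.0]
contact_force: [-1.2, -0.3, 5.6]
opening: 0.633
finger_force: 15.0
```

Emit:
{"name": "step_arm", "arguments": {
  "increments": [
    [[0,0,0],[0,0,0]],
    [[0,0,0],[0,0,0]],
    [[0,0,0],[0,0,0]],
    [[0,0,0],[0,0,0]],
    [[0,0,0],[0,0,0]],
    [[0,0,0],[0,0,0]],
    [[0,0,1],[0,0,0]],
    [[0,0,3],[0,0,0]],
    [[0,0,4],[0,0,0]],
    [[0,0,4],[0,0,0]]
  ],
  "fingers": 0.85
}}

```text
clock: 23.2
tool_pos: [0.6156, 0.2127, 0.1414]
eef_rot: [0.776, 0.631, -0.0, -0.0]
contact_force: [0.5, 0.0, 0.2]
opening: 0.851
finger_force: 0.0
```

Emit:
{"name": "step_arm", "arguments": {
  "increments": [
    [[-1,-1.2,0],[0,0,0]],
    [[-2,-2.4,0],[0,0,-3.5]],
    [[-2.5,-2.9,0],[0,0,-3.5]],
    [[-2.5,-2.9,0],[0,0,-3.5]],
    [[-2.5,-3,0],[0,0,-3.5]],
    [[-2.5,-3,0],[0,0,-3.5]],
    [[-2.5,-3,0],[0,0,-3.5]],
    [[-1.2,-1.4,0],[0,0,-3.5]],
    [[-0.5,-0.6,-1],[0,0,0]],
    [[0,0,-2],[0,0,0]]
  ],
  "fingers": 1
}}

```text
clock: 24.2
tool_pos: [0.4442, 0.0074, 0.1111]
eef_rot: [0.892, 0.451, 0.001, 0.001]
contact_force: [0.4, 1.5, -0.3]
opening: 1.001
finger_force: 0.0
```

Emit:
{"name": "step_arm", "arguments": {
  "increments": [
    [[0,0,-2],[0,0,0]],
    [[0,0,-2],[0,0,0]],
    [[0,0,-2],[0,0,0]],
    [[0,0,-2],[0,0,0]],
    [[0,0,-1],[0,0,0]],
    [[0,0,-0.3],[0,0,0]],
    [[0,0,0],[0,0,0]],
    [[0,0,0],[0,0,0]],
    [[0,0,0],[0,0,0]],
    [[0,0,0],[0,0,0]]
  ]
}}

```text
clock: 25.2
tool_pos: [0.4473, 0.0084, 0.0257]
eef_rot: [0.892, 0.452, -0.002, -0.0]
contact_force: [-0.3, -0.3, 0.1]
opening: 0.998
finger_force: 0.0
```

Emit:
{"name": "step_arm", "arguments": {
  "increments": [
    [[-0.3,0.1,0],[0,0,0]],
    [[0,0,0],[0,0,0]],
    [[0,0,0],[0,0,0]],
    [[0,0,0],[0,0,0]],
    [[0,0,0],[0,0,0]],
    [[0,0,0],[0,0,0]],
    [[0,0,0],[0,0,0]],
    [[0,0,0],[0,0,0]],
    [[0,0,0],[0,0,0]],
    [[0,0,0],[0,0,0]]
  ],
  "fingers": 0,
  "grip_force": 20
}}

```text
clock: 26.2
tool_pos: [0.4441, 0.0093, 0.0253]
eef_rot: [0.892, 0.452, -0.002, -0.0]
contact_force: [0.5, -0.1, 0.7]
opening: 0.546
finger_force: 19.8
```

Emit:
{"name": "step_arm", "arguments": {
  "increments": [
    [[0,0,0.3],[0,0,0]],
    [[0,0,0.7],[0,0,0]],
    [[0,0,1],[0,0,0]],
    [[0,0,2],[0,0,0]],
    [[0,0,2],[0,0,0]],
    [[0,0,2],[0,0,0]],
    [[0,0,1],[0,0,0]],
    [[0,0,0],[0,0,0]],
    [[0,0,0],[0,0,0]],
    [[0,0,0],[0,0,0]]
  ]
}}

```text
clock: 27.2
tool_pos: [0.4435, 0.0092, 0.1146]
eef_rot: [0.892, 0.452, -0.003, -0.0]
contact_force: [-0.0, 0.5, -1.2]
opening: 0.546
finger_force: 19.7
```

Run:
```python
from h import *
p,d,W=get("side"); t=get("top","pics/t2.png")[0]
cv2.imwrite("pics/pair.png",np.hstack([cv2.resize(p[100:300,200:400,::-1],(400,400)),cv2.resize(t[100:300,200:400,::-1],(400,400))]))
```

```text
(no output)
```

View pics/pair.png

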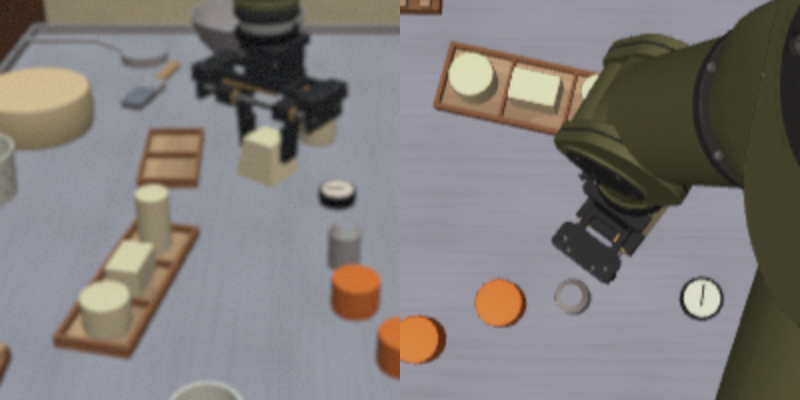

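In the pair picture, the first three cheeses stand centred in tray3 (side view) and the pyramid hangs upright between the fingers at crop (268,155). I'll carry it to tray2.

Emit:
{"name": "step_arm", "arguments": {
  "increments": [
    [[0.5,-0.5,0],[0,0,2]],
    [[1,-1,0],[0,0,4]],
    [[1.5,-1.5,0],[0,0,4]],
    [[2,-2,0],[0,0,4]],
    [[2,-2,0],[0,0,5]],
    [[2,-2,0],[0,0,5]],
    [[2,-2,0],[0,0,5]],
    [[2,-2,0],[0,0,4]],
    [[1.2,-1.6,0],[0,0,3]],
    [[0.6,-0.8,0],[0,0,2.8]]
  ]
}}

```text
clock: 28.3
tool_pos: [0.5925, -0.1469, 0.114]
eef_rot: [0.691, 0.723, -0.003, 0.0]
contact_force: [-0.3, 0.1, -1.4]
opening: 0.545
finger_force: 19.7
```

Emit:
{"name": "step_arm", "arguments": {
  "increments": [
    [[0,0,0],[0,0,0]],
    [[0,0,0],[0,0,0]],
    [[0,0,-1],[0,0,0]],
    [[0,0,-2],[0,0,0]],
    [[0,0,-2],[0,0,0]],
    [[0,0,-1],[0,0,0]],
    [[0,0,0],[0,0,0]],
    [[0,0,0],[0,0,0]],
    [[0,0,0],[0,0,0]],
    [[0,0,0],[0,0,0]]
  ]
}}

```text
clock: 29.3
tool_pos: [0.5926, -0.1446, 0.0561]
eef_rot: [0.691, 0.723, -0.002, 0.001]
contact_force: [0.3, 0.0, -1.0]
opening: 0.541
finger_force: 19.7
```

Emit:
{"name": "step_arm", "arguments": {
  "increments": [
    [[0,0,-0.8],[0,0,0]],
    [[0,0,-0.7],[0,0,0]],
    [[0,0,-0.5],[0,0,0]],
    [[0,0,-0.2],[0,0,0]],
    [[0,0,-0.1],[0,0,0]],
    [[0,0,0],[0,0,0]],
    [[0,0,-0.1],[0,0,0]],
    [[0,0,0],[0,0,0]],
    [[0,0,-0.1],[0,0,0]],
    [[0,0,0],[0,0,0]]
  ]
}}

```text
clock: 30.3
tool_pos: [0.5922, -0.1447, 0.0304]
eef_rot: [0.691, 0.723, -0.002, 0.001]
contact_force: [-0.3, 0.1, -0.9]
opening: 0.547
finger_force: 19.7
```

Emit:
{"name": "step_arm", "arguments": {
  "increments": [
    [[0,0,-0.1],[0,0,0]],
    [[0,0,0],[0,0,0]],
    [[0,0,0],[0,0,0]],
    [[0,0,0],[0,0,0]],
    [[0,0,0],[0,0,0]],
    [[0,0,0],[0,0,0]],
    [[0,0,0],[0,0,0]],
    [[0,0,0],[0,0,0]],
    [[0,0,0],[0,0,0]],
    [[0,0,0],[0,0,0]]
  ]
}}

```text
clock: 31.3
tool_pos: [0.5922, -0.1446, 0.0303]
eef_rot: [0.691, 0.723, -0.002, 0.001]
contact_force: [-1.0, 0.3, 5.5]
opening: 0.543
finger_force: 20.2
```

Emit:
{"name": "step_arm", "arguments": {
  "increments": [
    [[0,0,0],[0,0,0]],
    [[0,0,0],[0,0,0]],
    [[0,0,0],[0,0,0]],
    [[0,0,0],[0,0,0]],
    [[0,0,0],[0,0,0]],
    [[0,0,0],[0,0,0]],
    [[0,0,1],[0,0,0]],
    [[0,0,3],[0,0,0]],
    [[0,0,4],[0,0,0]],
    [[0,0,3],[0,0,0]]
  ],
  "fingers": 0.85,
  "grip_force": 15
}}

```text
clock: 32.3
tool_pos: [0.5926, -0.1442, 0.142]
eef_rot: [0.691, 0.723, -0.001, 0.001]
contact_force: [0.4, 0.4, 0.2]
opening: 0.849
finger_force: 0.0
```

Next is the round at (372,-261.3): delta (-22, -11.7), then descend 12.5.

Emit:
{"name": "step_arm", "arguments": {
  "increments": [
    [[-1,-0.6,0],[0,0,0]],
    [[-2,-1,0],[0,0,0]],
    [[-3,-1.6,0],[0,0,0]],
    [[-3,-1.6,0],[0,0,0]],
    [[-3,-1.6,0],[0,0,0]],
    [[-3,-1.6,0],[0,0,0]],
    [[-3,-1.6,0],[0,0,0]],
    [[-2,-1,0],[0,0,0]],
    [[-1.5,-0.8,0],[0,0,0]],
    [[-0.5,-0.3,-1],[0,0,0]]
  ],
  "fingers": 1
}}

```text
clock: 33.3
tool_pos: [0.3695, -0.2631, 0.1296]
eef_rot: [0.692, 0.722, -0.003, 0.001]
contact_force: [0.0, 0.0, -0.5]
opening: 1.0
finger_force: 0.0
```

Emit:
{"name": "step_arm", "arguments": {
  "increments": [
    [[0,0,-2],[0,0,0]],
    [[0,0,-2],[0,0,0]],
    [[0,0,-2],[0,0,0]],
    [[0,0,-2],[0,0,0]],
    [[0,0,-2],[0,0,0]],
    [[0,0,-1],[0,0,0]],
    [[0,0,-0.4],[0,0,0]],
    [[0,0,0],[0,0,0]],
    [[0,0,0],[0,0,0]],
    [[0,0,0],[0,0,0]]
  ]
}}

```text
clock: 34.3
tool_pos: [0.3723, -0.2619, 0.0159]
eef_rot: [0.691, 0.723, -0.002, 0.001]
contact_force: [-0.3, -0.0, 0.4]
opening: 1.0
finger_force: 0.0
```

Emit:
{"name": "step_arm", "arguments": {
  "increments": [
    [[0,0,0],[0,0,0]],
    [[0,0,0],[0,0,0]],
    [[0,0,0],[0,0,0]],
    [[0,0,0],[0,0,0]],
    [[0,0,0],[0,0,0]],
    [[0,0,0],[0,0,0]],
    [[0,0,0],[0,0,0]],
    [[0,0,0],[0,0,0]],
    [[0,0,0],[0,0,0]],
    [[0,0,0],[0,0,0]]
  ],
  "fingers": 0
}}

```text
clock: 35.3
tool_pos: [0.3722, -0.2617, 0.0154]
eef_rot: [0.691, 0.723, -0.002, 0.001]
contact_force: [0.6, -0.1, 2.1]
opening: 0.63
finger_force: 15.0
```

Emit:
{"name": "step_arm", "arguments": {
  "increments": [
    [[0,0,1],[0,0,0]],
    [[0,0,3],[0,0,0]],
    [[0,0,3],[0,0,0]],
    [[0,0,2],[0,0,0]],
    [[1,0.2,0],[0,0,0]],
    [[2,0.3,0],[0,0,0]],
    [[3,0.5,0],[0,0,0]],
    [[3,0.5,0],[0,0,0]],
    [[3,0.5,0],[0,0,0]],
    [[3,0.5,0],[0,0,0]]
  ]
}}

```text
clock: 36.3
tool_pos: [0.5228, -0.2362, 0.1037]
eef_rot: [0.691, 0.723, -0.003, -0.0]
contact_force: [-0.4, -0.6, -0.3]
opening: 0.627
finger_force: 15.0
```

Emit:
{"name": "step_arm", "arguments": {
  "increments": [
    [[3,0.5,0],[0,0,0]],
    [[2.5,0.4,0],[0,0,0]],
    [[1.2,0.2,0],[0,0,0]],
    [[0.6,0,0],[0,0,0]],
    [[0,0,0],[0,0,0]],
    [[0,0,-1],[0,0,0]],
    [[0,0,-2],[0,0,0]],
    [[0,0,-2],[0,0,0]],
    [[0,0,-1],[0,0,0]],
    [[0,0,0],[0,0,0]]
  ]
}}

```text
clock: 37.3
tool_pos: [0.593, -0.2256, 0.0425]
eef_rot: [0.691, 0.723, -0.004, -0.001]
contact_force: [0.4, 0.8, -0.5]
opening: 0.629
finger_force: 15.0
```

Emit:
{"name": "step_arm", "arguments": {
  "increments": [
    [[0.1,0,-0.8],[0,0,0]],
    [[0,0,-0.7],[0,0,0]],
    [[0,0,-0.5],[0,0,0]],
    [[0,0,-0.2],[0,0,0]],
    [[0,0,-0.1],[0,0,0]],
    [[0,0,0],[0,0,0]],
    [[0,0,-0.1],[0,0,0]],
    [[0,0,0],[0,0,0]],
    [[0,0,0],[0,0,0]],
    [[0,0,0],[0,0,0]]
  ]
}}

```text
clock: 38.3
tool_pos: [0.5961, -0.2257, 0.0214]
eef_rot: [0.691, 0.723, -0.002, 0.001]
contact_force: [-0.2, -0.1, -1.6]
opening: 0.626
finger_force: 15.0
```

Emit:
{"name": "step_arm", "arguments": {
  "increments": [
    [[-0.1,0,0],[0,0,0]],
    [[0,0,-0.1],[0,0,0]],
    [[0,0,0],[0,0,0]],
    [[0,0,-0.1],[0,0,0]],
    [[0,0,0],[0,0,0]],
    [[0,0,0],[0,0,0]],
    [[0,0,0],[0,0,0]],
    [[0,0,0],[0,0,0]],
    [[0,0,0],[0,0,0]],
    [[0,0,0],[0,0,0]]
  ]
}}

```text
clock: 39.3
tool_pos: [0.5949, -0.2257, 0.0204]
eef_rot: [0.691, 0.723, -0.003, 0.001]
contact_force: [-3.3, 0.2, 7.3]
opening: 0.629
finger_force: 15.0
```

Emit:
{"name": "step_arm", "arguments": {
  "increments": [
    [[0,0,0],[0,0,0]],
    [[0,0,0],[0,0,0]],
    [[0,0,0],[0,0,0]],
    [[0,0,0],[0,0,0]],
    [[0,0,0],[0,0,0]],
    [[0,0,0],[0,0,0]],
    [[0,0,1],[0,0,0]],
    [[0,0,3],[0,0,0]],
    [[0,0,4],[0,0,0]],
    [[0,0,4],[0,0,0]]
  ],
  "fingers": 0.85
}}

```text
clock: 40.3
tool_pos: [0.5947, -0.2254, 0.141]
eef_rot: [0.691, 0.723, -0.002, 0.0]
contact_force: [0.3, -1.2, -0.0]
opening: 0.848
finger_force: 0.0
```

Emit:
{"name": "step_arm", "arguments": {
  "increments": [
    [[-1,-2,1],[0,0,0]],
    [[-2,-4,1],[0,0,0]],
    [[-2,-4,1],[0,0,0]],
    [[-2,-4,1],[0,0,0]],
    [[-2,-4,1],[0,0,0]],
    [[-2,-3,0],[0,0,0]],
    [[-1,-1,0],[0,0,0]],
    [[0,0,0],[0,0,0]],
    [[0,0,0],[0,0,0]],
    [[0,0,0],[0,0,0]]
  ]
}}

```text
clock: 41.3
tool_pos: [0.477, -0.4428, 0.1897]
eef_rot: [0.689, 0.724, -0.001, 0.0]
contact_force: [0.5, 0.1, 0.3]
opening: 0.854
finger_force: 0.0
```

Run:
```python
from h import *
p,d,W=get("top","pics/end.png")
q=get("side")[0]
cv2.imwrite("pics/pair2.png",np.vstack([cv2.resize(p[110:270,170:470,::-1],(560,299)),cv2.resize(q[120:320,180:480,::-1],(450,300))[:, :].copy() if 0 else cv2.resize(q[130:290,180:480,::-1],(560,299))]))
tops("top",p,d,W,dict(ra=(.616,.213,.047),brick=(.6,.134,.047),tall=(.584,.056,.085),pyr=(.592,-.145,.055),rb=(.595,-.226,.047)))
```

```text
top ra [613.2 213.1 613.4 205.3  53.9  69.6   4.5  47.8 390. ]
top brick [599.  135.7 598.9 135.7  60.1  40.6  78.1  47.9 396. ]
top tall [582.5  55.7 582.4  56.   38.8  40.5  47.4  85.7 237. ]
top pyr [ 589.8 -142.7  589.3 -142.8   42.5   43.7    1.2   56.1  314. ]
top rb [ 592.9 -225.2  592.4 -225.5   53.1   55.3   46.2   47.7  392. ]
```

View pics/pair2.png

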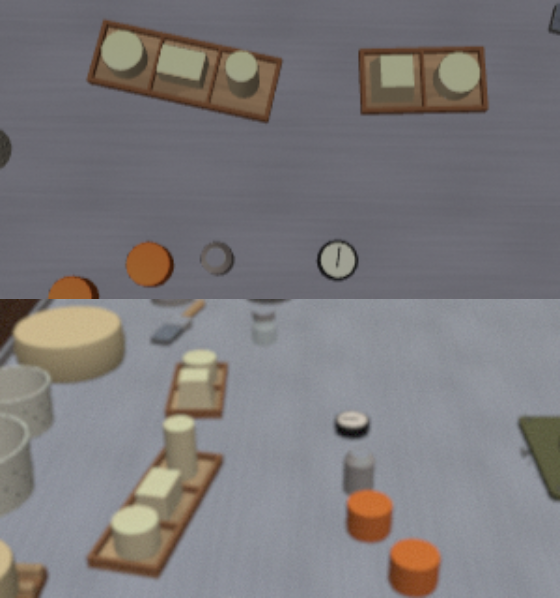

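All five cheeses stand upright within about 3 mm of their compartment centres. The jar and mould haven't been touched, and the gripper is clear. Handing in.

```bash
python3 -c "
from plant import r
print(r.finish_job())"
```

```text
the job is handed in; nothing more can be done
None
```

I made up both orders and handed the job in after about 41 s on the robot's clock: all five cheeses stand upright within about 3 mm of their compartment centres, and the jar and mould were not touched.

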